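# Pack the focusing gap on the viewer cradle

## Robot

A 6-joint arm with a two-finger parallel gripper is mounted at the origin on the work surface. World frame = base frame: x ahead of the robot, y to its left, z up, the work surface at z = 0. Lengths are in m, angles in rad, forces in N, time in s.
With the tool pointing down it reaches from about 0.35 to 0.775 m from the base axis. Payload 7.3 kg.
Tool frame: the origin (TCP) lies midway between the tips of the shut fingers; the grasp point (between the pads) lies grasp_offset behind it (grasp_offset is the distance from the TCP to the grasp point, in m); z points along the fingers, y is the line along which they close (so a half turn about z gives the same grasp; the last joint's range is limited). The gripper opens to 92 mm and grips with 3 to 60 N. Pads are 19 mm wide; open, the fingers measure 130 mm over their backs; the gripper's body (75 mm by 190 mm) begins 47 mm behind the grasp point.
Start: joints at [-1.477, 0.342, 1.524, -0, 1.275, -0.146], TCP at [0.125, -0.51, 0.227] pointing down, gripper open.
Joint ranges: [-2.53, 2.53], [-0.77, 2.02], [0.04, 2.7], [-1, 4.14], [0.28, 2.66], [-3.11, 3.11]. Speed limits (rad/s): [2.57, 2.57, 3.14, 3.14, 3.14, 3.14].

## Interface

Orientations are given as [roll, pitch, yaw] about the fixed x, y, z axes, in that order (R = Rz(yaw) Ry(pitch) Rx(roll)).
In Python, from cell import * gives the robot as it stands.
- The arm moves only by the tool step_arm, never from a script. Its argument "plan" is a list of rows, each a list of 5 numbers: the closure, from -1 (fully open) to 1 (shut), then the shift along the tool's x, y, z in m, then the turn about the tool's z in rad. In form: [[hand, x, y, z, twist], ...]. A call has 1 to 20 rows; each row is the pose to reach, as a shift and turn from the pose commanded when the call began, along the tool's axes at that moment; what a row does not reach only later rows make up. A row lasts 1/8 s, in which the tool goes at most 62.5 mm and 10.7 degrees, less where a joint would pass 70% of its speed; a pose out of reach is approached as far as the arm can. A call with a gripper value outside its range is refused whole. The fingers move at their own pace and stop on an object; "grip_force" is the grip in N (left out, the last holds). Time passes only in rows, so rows that repeat a pose let the fingers close. It gives the time, the measured TCP pose, the force, the opening and the grip force at its end, in the units of the state.
- observe(): the state, without advancing time (a new reading comes with each control period).
- read_camera(name): name is "scene" or "top" or "wrist"; returns a dict with "img" (420x560x3 uint8, red, green, blue), "range_z" (420x560 float32, m along the optical axis (not along the pixel's ray), 0 where there is no reading), "fx", "fy", "cx", "cy" (pixels), "k1" (the pictures are not rectified: a ray, as slopes to the right and down, at radius r is drawn at 1 + k1 r^2 times it, then the intrinsics apply), "R" (3x3) and "t" (3): a world point X has camera coordinates R X + t; the wrist camera has in their place "T_tool_cam" (4x4, takes a point from camera to tool coordinates, whose origin is the TCP and whose axes are the flange's). Camera axes: x right, y down, z forward; pixel columns grow to the right and rows downward; lengths in m; the calibration is good to about 2 mm. A picture is of the moment at which its call begins: read the wrist's pose just before it.
- hand_in(): hands the job in; it is judged then, once.
The state is a dict: "time": time; "qpos": joint angles; "qvel": joint speeds; "joint_efforts": joint torques, N m; "tool_pos": TCP position; "tool_rot": TCP orientation; "contact_force": force on the tool from outside, world axes, zero at the start; "torque": the same for the moment, N m; "opening": finger opening in m; "grip_force": force on a finger pad.
Only numpy, scipy, OpenCV 4.12 (cv2) and the standard library are available. Lean on these libraries where they do the work, as an engineer would, in place of code of your own. Each camera call takes 0.05 s, during which the arm holds its last target. There are 200 camera calls.

## Task

Pack the gap between the brass jaw of the lens barrel and the pale wooden jaw of the card carrier on the sloped cradle: from the tray, pick the two packers that together fill it snugly, and stand them side by side in the gap, each right down on the cradle's floor, square to the jaws and centred between their ends, without forcing. Leave the other two packers standing where they are, and do not disturb the loupe, the prism or the hood.

Things in the scene. Friction and masses are not known exactly. Their poses are not given: they have to be found in the camera images.
- cradle: fixed walnut board, 190 x 130 mm, its floor sloping 25 degrees, rising away from the robot. Origin: middle of the gap, on the gap's floor, 66 mm over the bench. Axes: x up the slope, across the gap; y level, along the jaws; z square to the floor, out of the gap. Jaw faces at x = -16 and +16 mm (gap 32 mm wide, open on top and at both ends)
- low_jaw (a point): top middle of the fixed brass jaw's face, low side of the gap (cradle x -16, z 40 mm). Jaws: 30 mm long (y), so packers overhang both ends; 40 mm high, 14 mm thick, top 8 mm flared 20 degrees outward as a lead-in. Behind it the brass lens barrel (up to 41 mm over the floor, |y| under 20 mm, to x -79 mm) and its knurled knob (x -69 to -39, y 28 to 40, up to 35 mm high)
- high_jaw (a point): top middle of the fixed pale wooden jaw's face, high side of the gap (cradle x +16, z 40 mm); same size as the brass one. Behind it the dark walnut card carrier: a bar 120 mm long in y, 30 mm high, at cradle x 58 to 68 mm, with two wire clips up to 35 mm high
- tray: pale wooden tray fixed on the bench, 235 (x) x 150 (y) mm, floor 4 mm thick, rim 8 mm high; origin at the centre of its underside. The four packers stand in it in one row along its x axis, 52 mm apart centre to centre, in any order, their thickness along the row
- packer_a_mid (a point): centre (half-way up) of a plain bare-aluminium packer block 10 mm thick (its x axis), 46 mm wide (its y axis), 60 mm tall (its z axis), about 75 g, standing upright on its 10 x 46 mm foot on the tray. All four packers differ only in thickness
- packer_b_mid (a point): centre (half-way up) of a plain bare-aluminium packer block 14 mm thick (its x axis), 46 mm wide (its y axis), 60 mm tall (its z axis), about 104 g, standing upright on its 14 x 46 mm foot on the tray. All four packers differ only in thickness
- packer_c_mid (a point): centre (half-way up) of a plain bare-aluminium packer block 20 mm thick (its x axis), 46 mm wide (its y axis), 60 mm tall (its z axis), about 149 g, standing upright on its 20 x 46 mm foot on the tray. All four packers differ only in thickness
- packer_d_mid (a point): centre (half-way up) of a plain bare-aluminium packer block 25 mm thick (its x axis), 46 mm wide (its y axis), 60 mm tall (its z axis), about 186 g, standing upright on its 25 x 46 mm foot on the tray. All four packers differ only in thickness
- loupe_mid (a point): bystander: steel watchmaker's loupe, 34 mm across, 26 mm high, its centre
- prism_mid (a point): bystander: amber glass prism, three-sided, 45 mm tall, standing on end, within 24 mm of its axis; its centre
- hood_mid (a point): bystander: cracked black ebony hood, an open box 60 x 110 x 40 mm; its centre

How it is judged:
By the outcome, as a careful person would: the job done as asked, in the order asked, and still so for the second after the job is handed in, with the robot touching nothing.
It also fails if it takes over 72 s, if anything falls off the work surface, if the arm or the gripper's body presses on something with over 40 N, if the wrist force passes 120 N, or if a joint passes its speed limit or range.

## Working session

There is one attempt and no reset: what is moved stays moved. The work goes in short steps, Python scripts to look and compute and a tool call to move; the robot and the scene stay as the last step left them, time stands still between calls to the robot, and variables do not carry over. Pictures are saved under pics/ and viewed, at most 10 in all, crops included, and the job is handed in when it is done.

Besides the shell and the picture viewer there is one more tool, called after "Call:" in YAML: its name, and indented under it one key for each argument. step_arm: Moves the arm, as the interface text tells. Its arguments: {"type":"object","properties":{"plan":{"type":"array","items":{"type":"array","items":{"type":"number"}}},"grip_force":{"type":"number"}},"required":["plan"]}

```bash
mkdir -p pics; ls; python3 - <<'E'
from cell import *
import cv2,numpy as np,pickle
print(observe()); 
try: print(grasp_offset)
except Exception as e: print(e)
D={}
for n in("scene","top","wrist"):
    c=read_camera(n); D[n]=c; cv2.imwrite(f"pics/{n}0.png",c["img"][:,:,::-1])
    print(n,{k:(np.round(v,4).tolist()) for k,v in c.items() if k not in("img","range_z")},(c["range_z"]>0).mean())
pickle.dump(D,open("d0.pkl","wb"))
E
```

```text
pics
{'time': 0.0, 'qpos': array([-1.47701484e+00,  3.42712810e-01,  1.52502427e+00,  9.47982295e-06,
        1.27540989e+00, -1.46004890e-01]), 'qvel': array([-5.86831012e-05, -4.39412835e-04, -4.05705078e-04,  4.99774259e-04,
        8.88428073e-04,  2.61621011e-03]), 'joint_efforts': array([ 2.40490772e-03, -4.31228650e+01, -2.44224858e+01,  7.18606822e-02,
        5.59013046e-02, -1.27049298e-04]), 'tool_pos': array([ 0.1246677 , -0.50955699,  0.22604759]), 'tool_rot': array([-3.14005620e+00, -2.35099867e-04,  2.39783432e-01]), 'contact_force': array([-0.97449935,  0.61149137,  0.04571229]), 'torque': array([ 0.01460542, -0.04729597,  0.00885195]), 'grip_force': 0.0, 'opening': 0.0919058250745578}
0.0188
scene {'fx': 437.8594, 'fy': 437.8594, 'cx': 277.012, 'cy': 210.8217, 'k1': -0.0828, 'R': [[-0.8092, 0.5874, -0.0125], [0.4318, 0.5801, -0.6907], [-0.3984, -0.5643, -0.7231]], 't': [0.4812, -0.1657, 1.3347]} 0.9959566326530612
top {'fx': 483.1892, 'fy': 483.1892, 'cx': 271.1384, 'cy': 206.6865, 'k1': -0.1407, 'R': [[0.0153, -0.9995, 0.0274], [-0.9913, -0.0188, -0.1304], [0.1309, -0.0252, -0.9911]], 't': [-0.0511, 0.6007, 1.3413]} 0.9960501700680272
wrist {'fx': 349.1267, 'fy': 349.1267, 'cx': 277.1176, 'cy': 208.666, 'k1': -0.0325, 'T_tool_cam': [[-0.0007, -0.9607, -0.2775, 0.0742], [1.0, -0.0008, 0.0001, -0.0001], [-0.0003, -0.2775, 0.9607, -0.1591], [0.0, 0.0, 0.0, 1.0]]} 0.9961394557823129
```

View pics/top0.png

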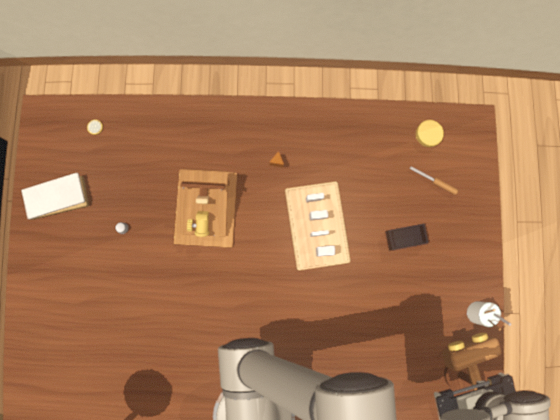

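View pics/scene0.png

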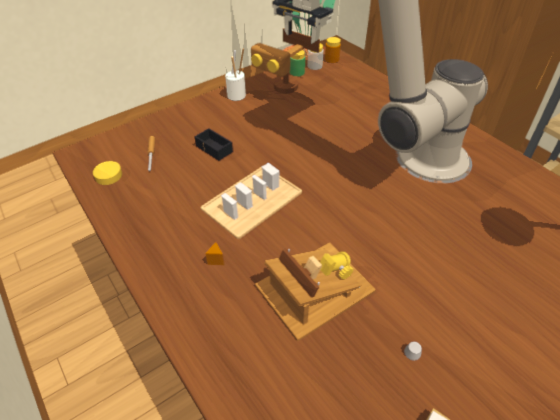

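```bash
cat > h.py <<'E'
import numpy as np,cv2
from scipy.spatial.transform import Rotation as Ro
def cloud(c,pose=None):
    """world points HxWx3; pose=(pos,rpy) for wrist"""
    h,w=c["range_z"].shape; v,u=np.mgrid[:h,:w].astype(float)
    K=np.array([[c["fx"],0,c["cx"]],[0,c["fy"],c["cy"]],[0,0,1]])
    p=cv2.undistortPoints(np.stack([u,v],-1).reshape(-1,1,2),K,np.array([c["k1"],0,0,0,0.])).reshape(h,w,2)
    P=np.dstack([p,np.ones((h,w))])*c["range_z"][...,None]
    if pose is None: return (P-c["t"])@c["R"]
    T=c["T_tool_cam"]; R=Ro.from_euler("xyz",pose[1]).as_matrix()
    return (P@T[:3,:3].T+T[:3,3])@R.T+pose[0]
def rect(P,m):
    """min-area rectangle of largest blob's xy points"""
    n,l,s,_=cv2.connectedComponentsWithStats(m.astype(np.uint8))
    out=[]
    for i in range(1,n):
        if s[i,4]>25:
            q=P[l==i]; r=cv2.minAreaRect(q[:,:2].astype(np.float32)*1000)
            out.append((np.round(q.mean(0),4),np.round(r[0],1),np.round(r[1],1),round(r[2],1),s[i,4]))
    return out
E
python3 - <<'E'
import pickle; from h import *
D=pickle.load(open("d0.pkl","rb"))
for n in("top","scene"):
    P=cloud(D[n]); z=P[...,2]; x=P[...,0];y=P[...,1]
    print(n)
    reg=(x>0.35)&(x<0.9)&(abs(y)<0.4)
    if n=="top":
        print("bench z",np.median(z[(x>.3)&(x<.8)&(y>.2)&(y<.25)]))
    for r in rect(P,reg&(z>0.045)): print(r)
    for r in rect(P,reg&(z>0.002)): print(" low",r)
E
```

```text
top
bench z 0.0021452586168505972
(array([ 0.7416, -0.0561,  0.0474]), array([737.3, -59.1]), array([32.5, 35.4]), 51.0, np.int32(51))
(array([0.6143, 0.1493, 0.0893]), array([548.4, 125.4]), array([325.4, 168.5]), 18.4, np.int32(2738))
(array([ 0.6262, -0.1609,  0.0907]), array([540.1, -84.7]), array([ 39.5, 283.1]), 48.6, np.int32(97))
(array([ 0.5786, -0.1737,  0.0745]), array([515. , -93.8]), array([ 37.5, 254.9]), 38.7, np.int32(131))
(array([ 0.5278, -0.1786,  0.0635]), array([ 528.3, -178.5]), array([10.2, 46.4]), 7.8, np.int32(69))
(array([ 0.4781, -0.1935,  0.0645]), array([ 478., -194.]), array([25.1, 42.8]), 3.3, np.int32(148))
 low (array([0.8855, 0.2749, 0.004 ]), array([883.8, 274. ]), array([19.2, 30.8]), 67.8, np.int32(33))
 low (array([0.8885, 0.13  , 0.0038]), array([885.5, 128.1]), array([26.6, 39.4]), 0.8, np.int32(39))
 low (array([0.8646, 0.1102, 0.0037]), array([864.8, 111.4]), array([34.5, 68.5]), 41.4, np.int32(69))
 low (array([0.8674, 0.0737, 0.0045]), array([869. ,  71.3]), array([59.5, 24.3]), 1.7, np.int32(55))
 low (array([ 0.8475, -0.1455,  0.0762]), a
[... 10138 characters left out ...]
 0.3597, 0.003 ]), array([564.9, 360.7]), array([ 9.4, 36. ]), 90.0, np.int32(29))
 low (array([0.6394, 0.3414, 0.0029]), array([638.9, 340.8]), array([21.8, 15.9]), 20.2, np.int32(34))
 low (array([0.6253, 0.355 , 0.0028]), array([625. , 354.2]), array([12.8, 22.9]), 69.3, np.int32(27))
 low (array([0.8533, 0.2157, 0.0028]), array([852.1, 216.2]), array([24.4, 14.5]), 84.6, np.int32(28))
 low (array([0.7386, 0.304 , 0.0026]), array([736.4, 303.5]), array([20. , 14.3]), 73.1, np.int32(26))
 low (array([0.6709, 0.3835, 0.0028]), array([671. , 382.7]), array([29.6, 19.9]), 25.7, np.int32(40))
 low (array([0.7476, 0.3873, 0.0029]), array([748.1, 386.9]), array([12.2, 23. ]), 37.1, np.int32(28))
```

Call:
step_arm:
  plan:
    - [-1,0.497,-0.223,0,0.08]
    - [-1,0.497,-0.223,0,0.08]
    - [-1,0.497,-0.223,0,0.08]
    - [-1,0.497,-0.223,0,0.08]
    - [-1,0.497,-0.223,0,0.08]
    - [-1,0.497,-0.223,0,0.08]
    - [-1,0.497,-0.223,0,0.08]
    - [-1,0.497,-0.223,0,0.08]
    - [-1,0.497,-0.223,0,0.08]
    - [-1,0.497,-0.223,0,0.08]
    - [-1,0.497,-0.223,0,0.08]
    - [-1,0.497,-0.223,0,0.08]

```text
time: 1.65
tool_pos: [0.5537, -0.1763, 0.2268]
tool_rot: [3.141, 0.0, 0.158]
contact_force: [-0.5, -0.7, 0.3]
opening: 0.092
grip_force: 0.0
```

```bash
cat >> h.py <<'E'
def wrist(name=None):
    from cell import observe,read_camera
    o=observe(); c=read_camera("wrist")
    if name: cv2.imwrite(f"pics/{name}.png",c["img"][:,:,::-1])
    return o,c,cloud(c,(o["tool_pos"],o["tool_rot"]))
E
python3 - <<'E'
from h import *
o,c,P=wrist("w1"); print(o["time"],o["tool_pos"],o["tool_rot"])
z=P[...,2]; x=P[...,0]; y=P[...,1]
print("bench",np.median(z[z<0.004]),"floor",np.median(z[(z>0.003)&(z<0.006)]))
for r in rect(P,(z>0.058)&(z<.075)&(y<-.1)): print(r)
E
```

```text
1.65 [ 0.55366184 -0.17628826  0.22675398] [3.14146780e+00 4.18174003e-04 1.58233435e-01]
bench 0.001060792631286861 floor 0.004895310726619931
(array([ 0.6298, -0.1636,  0.065 ]), array([ 629.8, -163.6]), array([12.8, 45.3]), 9.0, np.int32(827))
(array([ 0.5795, -0.174 ,  0.0648]), array([ 579. , -173.9]), array([20.2, 46. ]), 6.6, np.int32(1106))
(array([ 0.5276, -0.1763,  0.0643]), array([ 527. , -176.8]), array([10.5, 45.5]), 8.7, np.int32(548))
(array([ 0.4785, -0.1938,  0.0645]), array([ 477.1, -194. ]), array([25.9, 46.1]), 4.4, np.int32(1136))
```

View pics/w1.png

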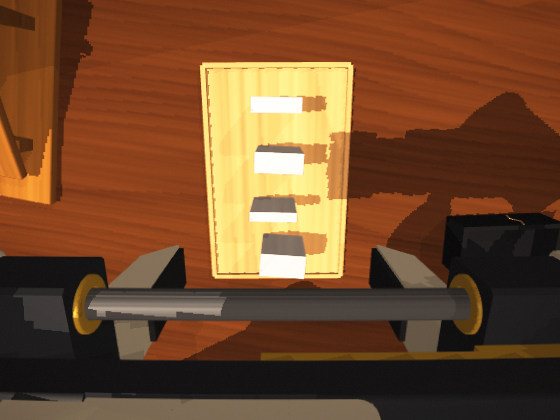

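Call:
step_arm:
  plan:
    - [-1,-0.0244,-0.0037,0.05,0.006]
    - [-1,-0.0244,-0.0037,0.1,0.006]
    - [-1,-0.0244,-0.0037,0.15,0.006]
    - [-1,-0.0244,-0.0037,0.18,0.006]
    - [-1,-0.0244,-0.0037,0.2,0.006]
    - [-1,-0.0244,-0.0037,0.2,0.006]
    - [-1,-0.0244,-0.0037,0.2,0.006]

```text
time: 2.58
tool_pos: [0.5302, -0.1763, 0.0278]
tool_rot: [3.141, -0.001, 0.153]
contact_force: [0.8, -0.6, -0.4]
opening: 0.0916
grip_force: 0.0
```

```bash
python3 - <<'E'
from h import *
o,c,P=wrist("w2"); print(o["tool_pos"],o["tool_rot"])
z=P[...,2]; y=P[...,1]
for r in rect(P,(z>0.060)&(z<.07)&(y<-.1)&(y>-.24)): print(r)
E
```

```text
[ 0.53019921 -0.1763358   0.02775325] [ 3.14057817e+00 -1.26854272e-03  1.52924117e-01]
(array([ 0.6292, -0.1631,  0.0649]), array([ 629.6, -163.1]), array([14.4, 46.6]), 8.3, np.int32(6990))
(array([ 0.5793, -0.1734,  0.0649]), array([ 578.6, -173.7]), array([20.5, 46. ]), 6.5, np.int32(7147))
(array([ 0.5316, -0.1213,  0.0649]), array([ 531.4, -120.8]), array([19. ,  5.4]), 83.0, np.int32(595))
(array([ 0.5479, -0.2282,  0.0649]), array([ 548. , -228.7]), array([ 5. , 19.4]), 22.4, np.int32(611))
(array([ 0.5152, -0.1319,  0.0669]), array([ 515.8, -131.8]), array([5.2, 1.1]), 9.1, np.int32(52))
(array([ 0.5231, -0.1841,  0.0649]), array([ 522.5, -181.1]), array([ 2. , 36.2]), 8.7, np.int32(130))
(array([ 0.5291, -0.2229,  0.0671]), array([ 529.5, -222.9]), array([6.1, 0.9]), 6.6, np.int32(55))
```

View pics/w2.png

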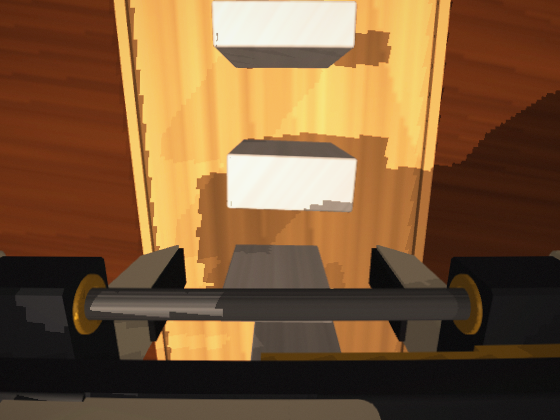

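Call:
step_arm:
  plan:
    - [1,0,0,0,0]
    - [1,0,0,0,0]
    - [1,0,0,0,0]
    - [1,0,0,0,0]
    - [1,0,0,0,0]
    - [1,0,0,0,0]
    - [1,0,0,-0.02,0]
    - [1,0,0,-0.07,0]
    - [1,0,0,-0.13,0]
    - [1,0,0,-0.18,0]
    - [1,0,0,-0.18,0]
  grip_force: 20

```text
time: 4.0
tool_pos: [0.5318, -0.1764, 0.2111]
tool_rot: [3.136, -0.007, 0.154]
contact_force: [0.1, 0.3, -2.3]
opening: 0.0458
grip_force: 20.0
```

Call:
step_arm:
  plan:
    - [1,0.017,-0.307,-0.03,0.1]
    - [1,0.017,-0.307,-0.03,0.1]
    - [1,0.017,-0.307,-0.03,0.1]
    - [1,0.017,-0.307,-0.03,0.1]
    - [1,0.017,-0.307,-0.03,0.1]
    - [1,0.017,-0.307,-0.03,0.1]
    - [1,0.017,-0.307,-0.03,0.1]
    - [1,0.017,-0.307,-0.03,0.1]

```text
time: 5.0
tool_pos: [0.4996, 0.129, 0.2359]
tool_rot: [3.141, 0.001, 0.052]
contact_force: [-0.0, 0.1, 0.4]
opening: 0.0458
grip_force: 20.0
```

```bash
python3 - <<'E'
from h import *; import pickle
o,c,P=wrist("w3"); pickle.dump((o,c,P),open("w3.pkl","wb")); print(o["tool_pos"],o["tool_rot"])
E
```

```text
[0.49961649 0.12900868 0.2359203 ] [3.14109133e+00 1.41972176e-03 5.18781471e-02]
```

View pics/w3.png

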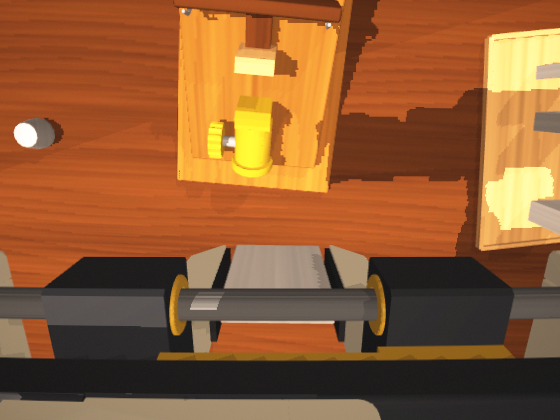

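```bash
cat > cr.py <<'E'
from h import *; import pickle
o,c,P=pickle.load(open("w3.pkl","rb"))
x,y,z=P[...,0],P[...,1],P[...,2]
reg=(x>.5)&(x<.72)&(y>.09)&(y<.24)&(z>.02)
Q=P[reg]; rng=np.random.default_rng(0); best=(0,)
for _ in range(600):
    a=Q[rng.choice(len(Q),3,False)]; n=np.cross(a[1]-a[0],a[2]-a[0]); n/=np.linalg.norm(n)+1e-12; n*=np.sign(n[2])
    if abs(np.degrees(np.arccos(n[2]))-25)>5: continue
    s=(abs((Q-a[0])@n)<.002).sum()
    if s>best[0]: best=(s,n,a[0])
s,n,p=best; I=Q[abs((Q-p)@n)<.002]; m=I.mean(0); n=np.linalg.svd(I-m)[2][2] if 0 else np.linalg.svd((I-m).T@(I-m))[2][2]; n*=np.sign(n[2])
print("incl",np.degrees(np.arccos(n[2])),"yaw",np.degrees(np.arctan2(-n[1],-n[0])),"n pts",len(I))
h=(P-m)@n
ey=np.cross(n,[1,0,0]);ey[2]=0;ey=np.cross([0,0,1],-np.array([n[0],n[1],0]));ey/=np.linalg.norm(ey); ex=np.cross(ey,n)
L=np.dstack([(P-m)@ex,(P-m)@ey,h])*1000
pl=reg&(abs(h)<.003); r=cv2.minAreaRect(L[pl][:,:2].astype(np.float32)); print("board",r)
top=reg&(L[...,2]>36)&(L[...,2]<44)
k,l,st,_=cv2.connectedComponentsWithStats(top.astype(np.uint8))
for i in range(1,k):
    if st[i,4]>30:
        q=L[l==i]; print(st[i],np.round(q.mean(0),1),cv2.minAreaRect(q[:,:2].astype(np.float32)),np.percentile(q,[2,98],axis=0).round(1).tolist())
# profile along x for |y| near jaw centre
print("m",m,"ex",ex,"ey",ey,"n",n); np.savez("cr0.npz",m=m,ex=ex,ey=ey,n=n)
E
python3 cr.py
```

```text
incl 17.721112716298066 yaw -176.22213560138695 n pts 11388
board ((1.3869218826293945, 3.082550048828125), (94.99131774902344, 19.23915672302246), 89.00162506103516)
m [0.52830978 0.14021782 0.32684376] ex [-0.95047949 -0.06276196  0.30438408] ey [ 0.06588841 -0.997827    0.        ] n [0.30372266 0.02005538 0.95254938]
```

```bash
sed -i 's/&(z>.02)$/\&(z>.02)\&(z<.18); reg[195:]=False/; s/ey=np.cross(\[0,0,1\],-np/ey=np.cross([0,0,1],-np/' cr.py; python3 cr.py
```

```text
incl 25.15212071325576 yaw -2.2247996860615546 n pts 15491
board ((-7.618865966796875, 2.6836776733398438), (156.6993408203125, 129.41006469726562), 1.9881850481033325)
[234  56  41  21 647] [29.5  0.3 38.1] ((29.494712829589844, 0.3079662322998047), (12.120712280273438, 30.176374435424805), 0.2626081705093384) [[24.0, -14.1, 36.1], [35.2, 14.8, 40.5]]
[235 114  36  18 476] [-17.5   0.3  38. ] ((-19.122241973876953, 0.12126827239990234), (29.820581436157227, 15.19624137878418), 88.97748565673828) [[-24.5, -14.3, 36.2], [-12.0, 14.6, 40.4]]
[237 165  29  12 236] [-67.6  -0.   39. ] ((-67.4081802368164, -0.41903114318847656), (10.477115631103516, 26.610748291015625), 0.9441812038421631) [[-72.2, -11.9, 36.1], [-64.0, 11.9, 41.6]]
m [0.59298251 0.15175492 0.06496664] ex [ 0.90450022 -0.03513948  0.42502302] ey [ 0.03882032  0.99924621 -0.        ] n [-0.42470264  0.01649953  0.90518254]
```

Call:
step_arm:
  plan:
    - [1,0.045,-0.009,0.02,0.087]
    - [1,0.09,-0.0184,0.05,0.087]
    - [1,0.0907,-0.0184,0.089,0.087]
    - [1,0.0907,-0.0184,0.089,0.087]
    - [1,0.0907,-0.0184,0.089,0.087]

```text
time: 5.68
tool_pos: [0.5898, 0.1529, 0.1491]
tool_rot: [-3.141, -0.002, -0.034]
contact_force: [0.6, -0.6, -0.5]
opening: 0.046
grip_force: 20.0
```

```bash
python3 - <<'E'
from h import *; from cell import *; import pickle
o,c,P=wrist("w4"); pickle.dump((o,c,P),open("w4.pkl","wb")); print(o["tool_pos"],o["tool_rot"],o["contact_force"])
O=np.array([.598,.1518,.066]); ps=np.radians(-2)
R=Ro.from_euler("zy",[ps,-np.radians(25)]).as_matrix(); 
L=(P-O)@R*1000
m=(abs(L[...,1])<17)&(abs(L[...,0])<60)&(L[...,2]>36)&(L[...,2]<43)
for r in rect(L/1000,m): print("jaw",r)
s=read_camera("scene"); pickle.dump(s,open("s4.pkl","wb")); 
Q=(cloud(s)-O)@R*1000
m=(abs(Q[...,1])<60)&(Q[...,0]>-80)&(Q[...,0]<75)&(Q[...,2]>-10)&(Q[...,2]<140)
v,u=np.nonzero(m); print(v.min(),v.max(),u.min(),u.max())
im=s["img"][v.min()-5:v.max()+5,u.min()-5:u.max()+5,::-1]; cv2.imwrite("pics/s4.png",cv2.resize(im,None,fx=4,fy=4)[:600,:800])
m=(abs(Q[...,1])<17)&(abs(Q[...,0])<60)&(Q[...,2]>37)&(Q[...,2]<43)
for r in rect(Q/1000,m): print("scene jaw",r)
E
```

```text
[0.58981642 0.15293795 0.14913336] [-3.14146269e+00 -1.64490176e-03 -3.43692398e-02] [ 0.6130956  -0.58519501 -0.50735279]
jaw (array([0.025 , 0.0008, 0.039 ]), array([24.8,  0.7]), array([12.7, 30.2]), 0.7, np.int32(990))
219 298 276 356
scene jaw (array([0.026 , 0.0012, 0.039 ]), array([26.7,  1.5]), array([29.5, 13.4]), 90.0, np.int32(57))
```

View pics/s4.png

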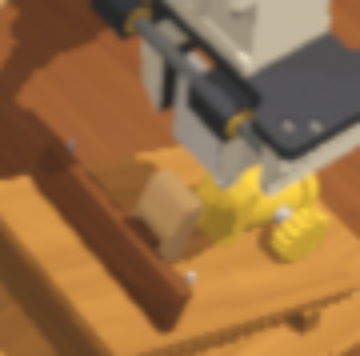

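Call:
step_arm:
  plan:
    - [1,0,0,0.012,0]
    - [1,0,0,0.024,0]
    - [1,0,0,0.034,0]
    - [1,0,0,0.034,0]
    - [1,-0.005,0,0.0363,0]
    - [1,-0.01,0,0.0387,0]
    - [1,-0.01,0,0.0387,0]

```text
time: 6.65
tool_pos: [0.5789, 0.1541, 0.1092]
tool_rot: [3.142, -0.0, -0.033]
contact_force: [0.7, -0.7, -0.5]
opening: 0.0459
grip_force: 20.0
```

Call:
step_arm:
  plan:
    - [1,-0.003,0,0.0014,0]
    - [1,-0.006,0,0.0028,0]
    - [1,-0.009,0,0.0042,0]
    - [1,-0.012,0,0.0056,0]
    - [1,-0.015,0,0.007,0]
    - [1,-0.015,0,0.007,0]
  grip_force: 12

```text
time: 7.4
tool_pos: [0.5661, 0.1546, 0.1037]
tool_rot: [-3.141, -0.005, -0.033]
contact_force: [3.9, -0.5, 4.9]
opening: 0.0461
grip_force: 12.0
```

```bash
cat >> h.py <<'E'
O=np.array([.5987,.1525,.066]); R=Ro.from_euler("zy",[np.radians(-1.7),-np.radians(25)]).as_matrix()
def tilt(P,xs=(-40,60),ymax=20,zs=(45,110)):
    """upper block surface in cradle frame: main planes' tilt vs cradle normal, in the x-z plane"""
    L=(P-O)@R*1000
    return L,(abs(L[...,1])<ymax)&(L[...,0]>xs[0])&(L[...,0]<xs[1])&(L[...,2]>zs[0])&(L[...,2]<zs[1])
E
python3 - <<'E'
from h import *; from cell import *; import pickle
o,c,P=wrist("w5"); print(o["tool_pos"],o["contact_force"],o["torque"])
G=(o["tool_pos"]+[0,0,.0188]-O)@R*1000; print("G cradle",G)
L,m=tilt(P,zs=(34,110)); q=L[m]; print(len(q))
for a in range(34,100,6):
    k=q[(q[:,2]>=a)&(q[:,2]<a+6)]
    if len(k): print(a,len(k),np.percentile(k[:,0],[2,25,50,75,98]).round(1))
E
```

```text
[0.56606383 0.15464927 0.10367564] [ 3.85378254 -0.46967255  4.93545457] [ 0.00660696 -0.67196704  0.01366165]
G cradle [-5.77202256  1.97890527 64.97695014]
8568
34 1979 [-6.  -4.8 24.9 28.6 29.8]
40 1179 [-5.1 -4.3 -3.5 20.3 23.9]
46 677 [-4.3 -3.7 -3.4 -3.  -2.3]
52 727 [-3.5 -2.7 -2.4 -2.1 -1.3]
58 816 [-2.5 -1.8 -1.4 -1.1 -0.4]
64 897 [-1.5 -0.8 -0.5 -0.1  0.6]
70 516 [-0.6  0.   0.3  0.7  1.3]
82 701 [-7.  -5.8 -4.6 -3.7 -2.5]
```

View pics/w5.png

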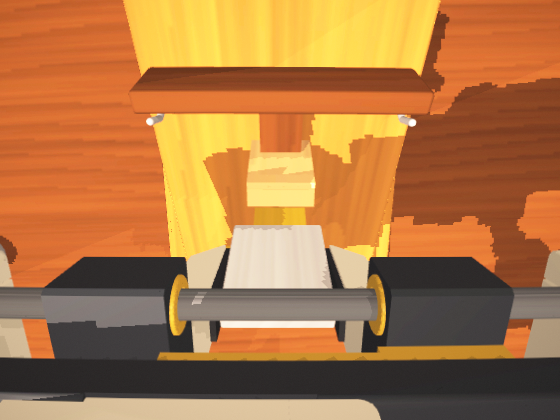

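```bash
python3 - <<'E'
from h import *; from cell import *
o,c,P=wrist()
L,m=tilt(P,ymax=35,zs=(34,110)); x,y,z=L[...,0],L[...,1],L[...,2]
def ye(mm,n):
    q=L[mm]; e=[]
    for a in np.arange(q[:,2].min(),q[:,2].max(),3):
        k=q[(q[:,2]>=a)&(q[:,2]<a+3),1]
        if len(k)>40: e.append((k.min(),k.max()))
    e=np.array(e); print(n,np.median(e,0),np.median(e.mean(1)))
ye(m&(x>-8)&(x<3)&(z<62)&(abs(y)<25),"blk"); ye((x>15)&(x<31)&(z>20)&(z<39)&(abs(y)<18),"jaw")
for a in (16,22,28,34):
    k=L[(abs(y)<17)&(x>14)&(x<34)&(z>a)&(z<a+5)]; print(a,len(k),np.percentile(k[:,0],[1,10,50,90,99]).round(1) if len(k) else 0)
k=L[(z>-6)&(z<6)&(abs(x)<60)&(abs(y)<60)]; print("floor z",np.median(k[:,2]))
t=L[(z>38)&(z<44)&(x>15)&(x<33)&(abs(y)<17)]; print("top z",np.median(t[:,2]))
# yaw of block face and of pale jaw top
b=L[m&(x>-8)&(x<3)&(z<72)&(abs(y)<20)]; A=np.c_[b[:,1],b[:,2],np.ones(len(b))]; print("face dx/dy,dx/dz",np.linalg.lstsq(A,b[:,0],rcond=None)[0])
print(cv2.minAreaRect(t[:,:2].astype(np.float32)))
E
```

```text
blk [-24.63628909  24.75380102] 0.16819993023533097
jaw [-15.14392334  14.72371273] -0.2227941256320598
16 341 [28.5 28.9 29.3 29.8 30.1]
22 385 [28.5 28.8 29.3 29.7 30.1]
28 423 [28.4 28.8 29.3 29.7 30.1]
34 963 [22.4 24.7 28.5 29.6 30. ]
floor z 1.4433381195410777
top z 39.562557279711946
face dx/dy,dx/dz [ 4.71285396e-03  1.62666536e-01 -1.13408869e+01]
((24.033876419067383, -0.09415054321289062), (30.084341049194336, 12.67805290222168), 89.93623352050781)
```

```bash
python3 - <<'E'
from h import *; from cell import *
o,c,P=wrist(); L,_=tilt(P); x,y,z=L[...,0],L[...,1],L[...,2]
for a in range(28,50,3):
    k=y[(x>-9)&(x<1)&(z>a)&(z<a+3)&(abs(y)<35)]
    if len(k): print(a,len(k),k.min(),k.max())
print((o["tool_pos"]-O)@R*1000)
E
```

```text
28 284 -21.71319300747018 24.094014330439755
31 306 -21.62238594595129 24.199254190153784
34 314 -21.415725084394474 24.033848907549572
37 329 -21.654301434440303 24.333420802296448
40 337 -21.52799471346167 24.54809830054112
43 378 -25.532660613053007 29.590960074646294
46 464 -29.28184444034156 33.47302172569316
49 535 -32.22528803120079 34.732999990713786
[-13.72636964   1.74642554  47.85332501]
```

Call:
step_arm:
  plan:
    - [1,-0.002,0.0014,0.001,0]
    - [1,-0.0044,0.0014,0.0021,0]
    - [1,-0.0044,0.0014,0.0021,0]
    - [1,-0.0031,0.0014,0.0048,0]
    - [1,-0.0019,0.0014,0.0075,0]
    - [1,-0.0006,0.0014,0.0102,0]
    - [1,0.0007,0.0014,0.013,0]
    - [1,0.0007,0.0014,0.013,0]

```text
time: 8.55
tool_pos: [0.5649, 0.153, 0.0884]
tool_rot: [3.141, 0.0, -0.033]
contact_force: [4.0, 0.3, -0.6]
opening: 0.0458
grip_force: 12.0
```

```bash
cat >> h.py <<'E'
def report(xr=(-9,3),zr=(20,48)):
    from cell import observe
    o,c,P=wrist(); L=(P-O)@R*1000; x,y,z=L[...,0],L[...,1],L[...,2]
    G=(o["tool_pos"]+[0,0,.0188]-O)@R*1000
    print("G",G.round(2),"F",(o["contact_force"]@R).round(1),"T",o["torque"].round(2),"yaw",o["tool_rot"][2].round(3),"t",o["time"])
    m=(abs(y)<20)&(x>xr[0])&(x<xr[1])&(z>zr[0])&(z<zr[1]); b=L[m]
    for _ in range(3):
        A=np.c_[b[:,1],b[:,2],np.ones(len(b))]; s=np.linalg.lstsq(A,b[:,0],rcond=None)[0]; b=b[abs(b[:,0]-A@s)<1.5]
    print("face yaw,tilt deg",np.degrees(s[:2]).round(2),"x at z=10,40",(s[2]+10*s[1]).round(2),(s[2]+40*s[1]).round(2),len(b))
    for a in range(0,80,4):
        k=L[(abs(x-s[2]-a*s[1])<1.5)&(z>a)&(z<a+4)&(abs(y)<35)]
        if len(k)>20: print(a,len(k),k[:,1].min().round(1),k[:,1].max().round(1))
    return o,c,L
E
python3 -c "
from h import *; report()"
```

```text
G [-13.23   0.09  51.61] F [ 3.4  0.4 -2.2] T [ 0.03 -0.94 -0.04] yaw -0.033 t 8.55
face yaw,tilt deg [0.2  0.93] x at z=10,40 -6.85 -6.36 3646
0 215 -34.9 34.9
12 220 -23.5 21.6
16 473 -23.3 22.3
20 507 -23.3 22.4
24 522 -23.4 22.2
28 567 -23.3 22.4
32 568 -23.2 22.6
36 680 -33.8 34.9
40 847 -34.9 35.0
44 808 -34.9 34.2
48 785 -25.6 23.6
52 794 -23.3 23.1
56 821 -23.2 23.2
60 66 -22.7 22.9
76 108 -24.9 25.9
```

```bash
python3 - <<'E'
from h import *
o,c,L=report.__wrapped__() if hasattr(report,'__wrapped__') else (lambda w:(w[0],w[1],(w[2]-O)@R*1000))(wrist("w6"))
x,y,z=L[...,0],L[...,1],L[...,2]
for a in range(-20,2,2):
    k=z[(x>a)&(x<a+2)&(abs(y)<15)]; k=k[k<75]; print(a,np.percentile(k,[1,50,90,99]).round(1) if len(k) else 0,len(k))
E
```

```text
-20 0 0
-18 [ 1.9  2.9  3.4 53.5] 29
-16 [ 3.9 73.4 73.9 74.2] 120
-14 [72.7 73.6 74.1 74.5] 204
-12 [72.8 73.5 74.  74.2] 198
-10 [61.7 73.7 74.2 74.3] 81
-8 [14.5 37.5 55.5 59.5] 3683
-6 [18.7 49.4 58.7 60.3] 1096
-4 0 0
-2 0 0
0 0 0
```

View pics/w6.png

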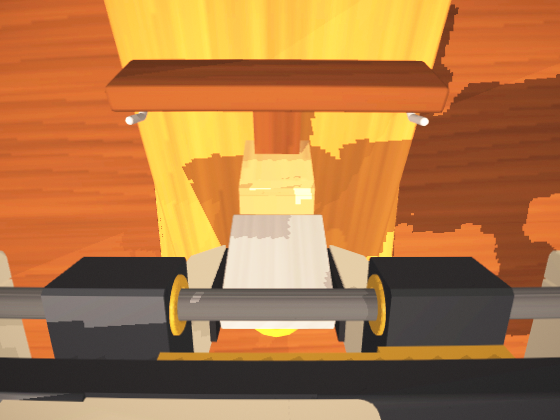

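Call:
step_arm:
  plan:
    - [1,0.0016,0,0.003,0]
    - [1,0.003,0,0.006,0]
    - [1,0.0045,0,0.009,0]
    - [1,0.005,0,0.0105,0]
    - [1,0.005,0,0.0105,0]

```text
time: 9.28
tool_pos: [0.5698, 0.1529, 0.0781]
tool_rot: [3.141, 0.0, -0.033]
contact_force: [3.5, 0.5, -0.3]
opening: 0.0462
grip_force: 12.0
```

```bash
cat >> h.py <<'E'
def tops(L,xs=range(-20,24,2)):
    x,y,z=L[...,0],L[...,1],L[...,2]
    for a in xs:
        k=z[(x>a)&(x<a+2)&(abs(y)<15)]; k=k[k<85]; print(a,np.percentile(k,[1,50,90,99]).round(1) if len(k) else 0,len(k))
E
python3 -c "
from h import *; o,c,L=report(); tops(L,range(-18,-2,2))"
```

```text
G [-1.315e+01 -2.000e-02  4.019e+01] F [ 3.1  0.6 -1.8] T [-0.   -0.64  0.  ] yaw -0.033 t 9.275
face yaw,tilt deg [0.22 0.91] x at z=10,40 -6.63 -6.16 4286
0 234 -34.7 34.7
4 57 -23.6 22.2
8 69 -23.7 22.1
12 83 -23.6 22.2
16 462 -23.6 22.3
20 587 -23.3 22.6
24 645 -34.1 33.9
28 833 -34.7 35.0
32 831 -34.8 35.0
36 781 -25.6 24.8
40 787 -23.3 22.9
44 844 -23.2 23.0
48 155 -22.8 22.8
64 71 -24.7 25.8
68 83 -25.1 25.8
72 37 -24.9 25.9
-18 0 0
-16 [61.4 62.1 62.4 62.5] 104
-14 [61.5 62.2 62.6 62.9] 201
-12 [61.5 62.2 62.6 62.8] 208
-10 [56.3 62.3 62.8 63. ] 87
-8 [17.  32.2 45.  48.2] 2487
-6 [18.5 39.2 47.3 48.9] 1133
-4 0 0
```

Call:
step_arm:
  plan:
    - [1,0.0006,-0.0004,0.001,0]
    - [1,0.0012,-0.0004,0.0022,0]
    - [1,0.0015,-0.0004,0.003,0]
    - [1,0.0015,-0.0004,0.003,0]

```text
time: 9.82
tool_pos: [0.5701, 0.1531, 0.0769]
tool_rot: [3.141, 0.002, -0.033]
contact_force: [-5.7, -2.3, 14.5]
opening: 0.0461
grip_force: 12.0
```

```bash
python3 -c "
from h import *; o,c,L=report(); tops(L,range(-18,-2,2))" | grep -v ' -3'
```

```text
G [-13.36   0.21  39.02] F [ 1.  -2.3 15.5] T [-0.33  0.84 -0.05] yaw -0.033 t 9.825
face yaw,tilt deg [0.23 0.58] x at z=10,40 -6.66 -6.35 4288
4 57 -23.6 22.4
8 66 -23.5 22.5
12 76 -23.4 22.3
16 442 -23.2 22.5
20 598 -23.3 22.5
36 779 -25.2 24.2
40 822 -23.1 23.1
44 737 -22.6 23.2
64 116 -24.8 26.0
68 42 -24.8 26.1
72 28 -24.8 26.2
-18 [60.3 60.8 61.1 61.1] 4
-16 [60.7 61.5 62.  62.3] 155
-14 [60.8 61.6 62.1 62.4] 203
-12 [60.8 61.6 62.1 62.5] 202
-10 [56.3 61.7 62.1 62.3] 185
-8 [17.5 33.2 44.7 47.1] 2793
-6 [18.5 37.6 46.2 47.6] 706
-4 0 0
```

Call:
step_arm:
  plan:
    - [1,0,0,-0.001,0]
    - [-1,0,0,-0.001,0]
    - [-1,0,0,-0.001,0]
    - [-1,0,0,-0.001,0]
    - [-1,0,0,-0.001,0]
    - [-1,0,0,-0.03,0]
    - [-1,-0.01,0,-0.08,0]
    - [-1,-0.03,0,-0.12,0]
    - [-1,-0.03,0,-0.12,0]

```text
time: 11.0
tool_pos: [0.5422, 0.1547, 0.199]
tool_rot: [-3.14, -0.006, -0.033]
contact_force: [-0.3, -0.3, -0.6]
opening: 0.0917
grip_force: 0.0
```

```bash
python3 -c "
from h import *; o,c,L=report((-9,-3),(15,60)); tops(L,range(-20,-2,2)); cv2.imwrite('pics/w7.png',c['img'][:,:,::-1])"
```

```text
G [ 12.88   2.58 161.49] F [-0.5 -0.3 -0.4] T [0.06 0.06 0.02] yaw -0.033 t 11.0
face yaw,tilt deg [ 0.33 -0.44] x at z=10,40 -6.44 -6.67 1798
0 263 -34.5 34.6
4 140 -23.3 21.9
8 141 -22.9 21.7
12 149 -23.6 22.4
16 158 -23.2 22.2
20 153 -22.9 22.0
24 169 -23.3 22.4
28 163 -23.1 22.5
32 183 -22.6 22.2
36 178 -23.2 22.7
40 188 -22.7 22.5
44 198 -22.6 22.4
48 198 -23.0 22.9
52 207 -22.6 22.7
56 227 -22.9 23.2
60 193 -22.6 22.3
-20 0 0
-18 [59.7 61.  61.3 61.4] 24
-16 [59.8 61.4 61.9 62.3] 92
-14 [60.1 61.4 62.  62.8] 89
-12 [59.9 61.4 62.2 62.7] 93
-10 [60.1 61.4 62.2 62.5] 89
-8 [ 1.2 37.1 58.4 62. ] 1705
-6 [ 0.2  8.3 40.5 56.1] 167
-4 [2.3 2.4 2.6 2.8] 7
```

View pics/w7.png

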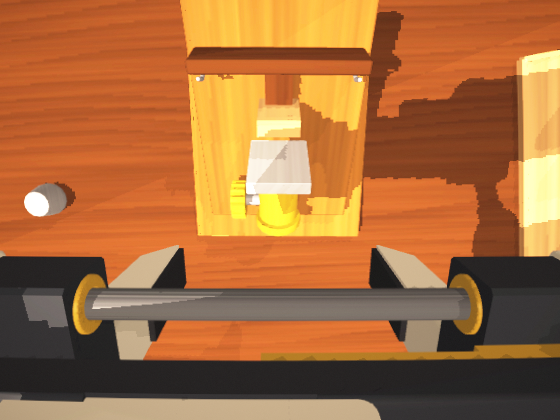

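Call:
step_arm:
  plan:
    - [-1,0.052,0.326,0,-0.146]
    - [-1,0.052,0.326,0,-0.146]
    - [-1,0.052,0.326,0,-0.146]
    - [-1,0.052,0.326,0,-0.146]
    - [-1,0.052,0.326,0,-0.146]
    - [-1,0.052,0.326,0,-0.146]
    - [-1,0.052,0.326,0,-0.146]
    - [-1,0.052,0.326,0,-0.146]
    - [-1,0.052,0.326,0,-0.146]

```text
time: 12.18
tool_pos: [0.5826, -0.1714, 0.1956]
tool_rot: [-3.141, 0.0, 0.115]
contact_force: [0.0, 0.4, 0.5]
opening: 0.092
grip_force: 0.0
```

```bash
python3 - <<'E'
from h import *; from cell import *
o,c,P=wrist(); print(o["tool_pos"],o["tool_rot"],o["time"])
z=P[...,2]; y=P[...,1]
for r in rect(P,(z>0.060)&(z<.072)&(y<-.1)&(y>-.24)): print(r)
t=read_camera("top"); Pt=cloud(t)
m=(Pt[...,2]>.05)&(Pt[...,2]<.08)&(Pt[...,1]<-.13)&(Pt[...,1]>-.22)
s=read_camera("scene"); Ps=cloud(s); z=Ps[...,2]
for r in rect(Ps,(z>0.060)&(z<.072)&(Ps[...,1]<-.1)&(Ps[...,1]>-.24)&(Ps[...,0]>.4)&(Ps[...,0]<.7)): print("scene",r)
E
```

```text
[ 0.58262348 -0.17142826  0.19556054] [-3.14132238e+00  1.24472128e-04  1.15052762e-01] 12.175
(array([ 0.6302, -0.1633,  0.0649]), array([ 629.9, -163.4]), array([14.2, 46. ]), 8.4, np.int32(989))
(array([ 0.5796, -0.1739,  0.0648]), array([ 579.1, -173.9]), array([20.2, 46.1]), 6.6, np.int32(1271))
scene (array([ 0.4778, -0.1906,  0.0655]), array([ 477.2, -192.3]), array([26.2, 50.4]), 3.0, np.int32(122))
scene (array([ 0.5796, -0.1704,  0.0652]), array([ 579.2, -173. ]), array([22.5, 50.5]), 1.3, np.int32(112))
scene (array([ 0.6302, -0.16  ,  0.0651]), array([ 630. , -162.8]), array([15.1, 49.3]), 7.3, np.int32(85))
```

Call:
step_arm:
  plan:
    - [-1,0.0013,0.002,0.04,0]
    - [-1,0.0013,0.002,0.09,0]
    - [-1,0.0013,0.002,0.14,0]
    - [-1,0.0013,0.002,0.168,0]
    - [-1,0.0013,0.002,0.168,0]
    - [-1,0.0013,0.002,0.168,0]
    - [1,0.0013,0.002,0.168,0]
    - [1,0.0013,0.002,0.168,0]
    - [1,0.0013,0.002,0.168,0]
    - [1,0.0013,0.002,0.168,0]
    - [1,0.0013,0.002,0.168,0]
    - [1,0.0013,0.002,0.168,0]
    - [1,0.0013,0.002,0.15,0]
    - [1,0.0013,0.002,0.1,0]
    - [1,0.0013,0.002,0.05,0]
    - [1,0.0013,0.002,0,0]
    - [1,0.0013,0.002,-0.01,0]
    - [1,0.0013,0.002,-0.01,0]
  grip_force: 20

```text
time: 14.58
tool_pos: [0.5839, -0.1752, 0.206]
tool_rot: [3.141, -0.001, 0.113]
contact_force: [0.0, 0.2, -1.7]
opening: 0.0463
grip_force: 20.0
```

```bash
cat >> h.py <<'E'
def held():
    """held block's visible face in the tool's x-z plane (mm from the grasp point, z up)"""
    o,c,P=wrist(); T=Ro.from_euler("xyz",o["tool_rot"]).as_matrix()
    q=((P-o["tool_pos"])@T*1000); q[...,2]=-(q[...,2]+18.8)
    m=(abs(q[...,1])<18)&(q[...,2]>-50)&(q[...,2]<-2)&(abs(q[...,0])<40); k=q[m]
    for a in range(-50,25,6):
        j=q[(abs(q[...,1])<18)&(q[...,2]>a)&(q[...,2]<a+6)&(abs(q[...,0])<40)]
        if len(j)>20: print(a,len(j),np.percentile(j[:,0],[5,50,95]).round(1))
    return o,c,q
E
python3 -c "
from h import *; o,c,q=held(); print(o['tool_pos'],o['opening'])"
```

```text
-44 112 [4.4 4.8 5.1]
-38 276 [4.4 4.8 5.2]
-32 303 [4.4 4.8 5.3]
-26 325 [4.4 4.8 5.2]
-20 380 [4.3 4.8 5.2]
-14 406 [4.3 4.8 5.2]
-8 455 [4.3 4.8 5.2]
-2 501 [4.3 4.7 5.2]
4 564 [4.3 4.8 5.3]
10 447 [4.3 4.8 5.3]
16 1423 [-14.9 -11.3  -8. ]
[ 0.58391237 -0.17518511  0.20602702] 0.046291118370763315
```

Call:
step_arm:
  plan:
    - [1,0.081,-0.32,0,0.143]
    - [1,0.081,-0.32,0,0.143]
    - [1,0.081,-0.32,0,0.143]
    - [1,0.081,-0.32,0,0.143]
    - [1,0.081,-0.32,0,0.143]
    - [1,0.081,-0.32,0,0.143]
    - [1,0.081,-0.32,0,0.143]
    - [1,0.081,-0.32,0.033,0.143]
    - [1,0.081,-0.32,0.033,0.143]
    - [1,0.081,-0.32,0.033,0.143]

```text
time: 15.88
tool_pos: [0.6289, 0.1505, 0.1731]
tool_rot: [3.141, -0.0, -0.032]
contact_force: [0.2, -0.2, -2.2]
opening: 0.0455
grip_force: 20.0
```

```bash
python3 - <<'E'
from h import *
o,c,q=held(); P=(cloud(c,(o["tool_pos"],o["tool_rot"]))-O)@R*1000; x,y,z=P[...,0],P[...,1],P[...,2]
print("G",((o["tool_pos"]+[0,0,.0188]-O)@R*1000).round(1),o["tool_rot"][2])
m=(x>50)&(x<75)&(z>10)&(z<50)&(abs(y)<75)&(o["tool_pos"][2]>0)
k=P[m]; print("bar",np.percentile(k,[1,5,50,95,99],axis=0).round(1).tolist())
k=P[(z>31.5)&(z<45)&(x>45)&(x<75)&(abs(y)<70)]; print("clips",len(k),np.percentile(k,[1,50,99],axis=0).round(1).tolist() if len(k) else 0)
E
```

```text
-44 105 [4.2 4.8 5.2]
-38 269 [4.5 4.9 5.2]
-32 303 [4.4 4.8 5.2]
-26 330 [4.4 4.8 5.3]
-20 381 [4.4 4.8 5.2]
-14 406 [4.4 4.8 5.2]
-8 457 [4.3 4.8 5.2]
-2 511 [4.3 4.7 5.2]
4 568 [4.2 4.7 5.3]
10 441 [4.3 4.8 5.2]
16 1418 [-14.9 -11.4  -8. ]
G [ 80.6   0.4 101.4] -0.03199906420878773
bar [[57.1, -58.0, 10.4], [59.4, -53.3, 11.8], [67.0, -0.7, 26.9], [67.9, 52.7, 32.2], [68.2, 57.6, 33.0]]
clips 896 [[56.0, -58.6, 31.5], [62.8, -29.5, 32.0], [67.4, 52.0, 35.6]]
```

Call:
step_arm:
  plan:
    - [1,0.001,0,0.015,0]
    - [1,0.001,0,0.03,0]
    - [1,0.001,0,0.04,0]
    - [1,0.001,0,0.04,0]
    - [1,-0.002,0,0.0414,0]
    - [1,-0.005,0,0.0428,0]
    - [1,-0.005,0,0.0428,0]
  grip_force: 15

```text
time: 16.8
tool_pos: [0.6255, 0.1521, 0.1313]
tool_rot: [-3.141, -0.006, -0.03]
contact_force: [4.3, 1.0, -1.1]
opening: 0.0458
grip_force: 15.0
```

Call:
step_arm:
  plan:
    - [1,-0.003,0,0.0014,0]
    - [1,-0.006,0,0.0028,0]
    - [1,-0.009,0,0.0042,0]
    - [1,-0.012,0,0.0055,0]
    - [1,-0.012,0,0.0055,0]

```text
time: 17.42
tool_pos: [0.6158, 0.1526, 0.1289]
tool_rot: [-3.14, -0.013, -0.03]
contact_force: [6.6, -0.3, 8.1]
opening: 0.0461
grip_force: 15.0
```

```bash
cat >> h.py <<'E'
def heldtilt(q,lo=-40,hi=8):
    k=q[(abs(q[...,1])<18)&(q[...,2]>lo)&(q[...,2]<hi)&(q[...,0]>-5)&(q[...,0]<35)]
    for _ in range(3):
        s=np.polyfit(k[:,2],k[:,0],1); k=k[abs(k[:,0]-np.polyval(s,k[:,2]))<1.2]
    print("held tilt deg",np.degrees(np.arctan(s[0])).round(2),"face at G",s[1].round(2),"perp",(s[1]*np.cos(np.arctan(s[0]))).round(2))
E
python3 - <<'E'
from h import *
o,c,q=held(); heldtilt(q); print("G",((o["tool_pos"]+[0,0,.0188]-O)@R*1000).round(1),(o["contact_force"]@R).round(1))
E
```

```text
-50 165 [38.6 39.5 39.9]
-44 494 [36.4 37.7 39.2]
-38 821 [14.1 34.2 36.2]
-32 1862 [13.3 26.8 33.3]
-26 676 [11.8 12.8 30.4]
-20 494 [10.7 11.4 12.1]
-14 551 [ 9.5 10.3 11.1]
-8 620 [ 8.4  9.2 10. ]
-2 689 [7.3 8.1 8.8]
4 755 [6.1 6.9 7.8]
10 760 [5.3 6.  6.7]
16 1434 [-14.6 -10.6  -6.9]
held tilt deg -28.03 face at G 7.57 perp 6.68
G [50.   1.5 66.8] [9.4 0.  4.6]
```

Call:
step_arm:
  plan:
    - [1,-0.003,0,0.0014,0]
    - [1,-0.006,0,0.0028,0]
    - [1,-0.008,0,0.0037,0]
    - [1,-0.008,0,0.0037,0]
  grip_force: 10

```text
time: 17.98
tool_pos: [0.6038, 0.1528, 0.1208]
tool_rot: [-3.142, -0.001, -0.03]
contact_force: [3.6, -0.4, 4.4]
opening: 0.0457
grip_force: 10.0
```

```bash
sed -i 's/lo=-40,hi=8/lo=-18,hi=14/; s/<35)\]/<25)]/' h.py; python3 - <<'E'
from h import *
o,c,q=held(); heldtilt(q); print("G",((o["tool_pos"]+[0,0,.0188]-O)@R*1000).round(1),(o["contact_force"]@R).round(1))
E
```

```text
-50 176 [23.7 25.2 27.6]
-44 130 [25.6 27.6 29. ]
-32 202 [26.9 27.8 28.4]
-26 906 [24.1 26.2 35.7]
-20 1371 [21.2 23.9 39.6]
-14 848 [17.8 19.4 21.2]
-8 942 [14.6 16.3 18.1]
-2 1020 [11.5 13.1 14.9]
4 1139 [ 8.2 10.  11.7]
10 1241 [-16.5   6.8   8.6]
16 1234 [-15.4 -10.5  -6.1]
held tilt deg -27.82 face at G 13.69 perp 12.11
G [35.7  1.3 64.6] [ 5.1 -0.2  2.5]
```

Call:
step_arm:
  plan:
    - [1,0.0018,0.001,-0.0008,0]
    - [1,0.0035,0.001,0.003,0]
    - [1,0.0052,0.001,0.007,0]
    - [1,0.0069,0.001,0.01,0]
    - [1,0.0082,0.001,0.013,0]
    - [1,0.0094,0.001,0.0155,0]
    - [1,0.0094,0.001,0.0155,0]

```text
time: 18.9
tool_pos: [0.613, 0.1513, 0.1067]
tool_rot: [3.141, -0.001, -0.03]
contact_force: [-3.7, -0.9, 11.2]
opening: 0.0458
grip_force: 10.0
```

```bash
python3 - <<'E'
from h import *
o,c,q=held(); heldtilt(q); print("G",((o["tool_pos"]+[0,0,.0188]-O)@R*1000).round(1),(o["contact_force"]@R).round(1))
P=(cloud(c,(o["tool_pos"],o["tool_rot"]))-O)@R*1000; tops(P,range(26,58,2))
E
```

```text
-20 778 [19.7 21.4 39.9]
-14 1585 [17.  20.1 38.5]
-8 2844 [14.5 29.  35.4]
-2 997 [11.1 12.6 14.3]
4 1062 [ 8.1  9.8 11.4]
10 1131 [5.6 7.  8.6]
16 466 [-17.3 -15.4   6. ]
22 1649 [-13.   -7.4  -2.3]
held tilt deg -25.6 face at G 13.13 perp 11.84
G [38.1 -0.1 47.9] [ 1.4 -0.9 11.7]
26 0 0
28 [72.7 72.8 72.8 72.8] 2
30 [72.6 73.3 73.7 73.8] 105
32 [72.9 73.6 73.9 74.1] 165
34 [72.8 73.6 74.1 74.3] 186
36 [72.9 73.6 74.1 74.3] 199
38 [72.8 73.6 74.1 74.3] 204
40 [73.  73.7 74.1 74.5] 201
42 [73.  73.6 74.1 74.4] 211
44 [72.8 73.6 74.1 74.4] 232
46 [73.  73.6 74.2 74.5] 209
48 [23.  46.8 57.9 74. ] 2284
50 [23.1 40.9 56.  59.8] 2256
52 0 0
54 0 0
56 [30.2 30.6 31.1 31.3] 15
```

Call:
step_arm:
  plan:
    - [1,0,0,-0.001,0]
    - [-1,0,0,-0.001,0]
    - [-1,0,0,-0.001,0]
    - [-1,0,0,-0.001,0]
    - [-1,0,0,-0.001,0]
    - [-1,0.003,0,-0.004,0]
    - [-1,0.0056,0,-0.007,0]
    - [-1,0.0056,0,-0.007,0]

```text
time: 19.95
tool_pos: [0.619, 0.1512, 0.1124]
tool_rot: [-3.142, -0.001, -0.03]
contact_force: [-0.7, -0.4, 0.4]
opening: 0.0921
grip_force: 0.0
```

```bash
python3 - <<'E'
from h import *
o,c,L=report((44,53),(35,75)); heldtilt(held()[2]); tops(L,range(26,54,4))
cv2.imwrite("pics/w8.png",c["img"][:,:,::-1])
E
```

```text
G [45.98  0.09 50.53] F [-0.5 -0.4  0.6] T [ 0.04 -0.02  0.02] yaw -0.03 t 19.95
face yaw,tilt deg [ 0.19 -3.34] x at z=10,40 50.96 49.21 4239
20 130 -23.6 22.2
24 567 -23.5 22.3
28 596 -23.5 22.2
32 611 -23.5 22.3
36 662 -23.5 22.6
40 688 -23.4 22.5
44 740 -23.2 22.7
48 772 -23.2 22.7
52 737 -23.2 22.9
68 239 -22.6 23.1
72 858 -22.4 22.9
-38 262 [38.7 39.4 39.8]
-32 591 [36.  37.4 38.9]
-26 1030 [14.  33.7 35.9]
-20 1509 [11.  14.  32.9]
-14 2700 [ 8.  23.4 30. ]
-8 970 [4.4 6.1 8.2]
-2 1067 [1.1 2.9 4.7]
4 373 [0.  0.9 1.8]
10 435 [-24.7 -22.6 -20.4]
16 1797 [-19.5 -12.   -7.1]
22 232 [-9.7 -8.5 -7.3]
held tilt deg -31.1 face at G 3.81 perp 3.26
26 [72.8 72.9 73.1 73.1] 7
30 [72.6 73.5 73.8 74.2] 136
34 [73.  73.7 74.1 74.4] 118
38 [73.3 74.  74.4 74.9] 161
42 [73.4 74.2 74.6 74.9] 172
46 [42.4 72.7 74.4 75. ] 760
50 [23.6 28.8 38.7 46.1] 336
```

View pics/w8.png

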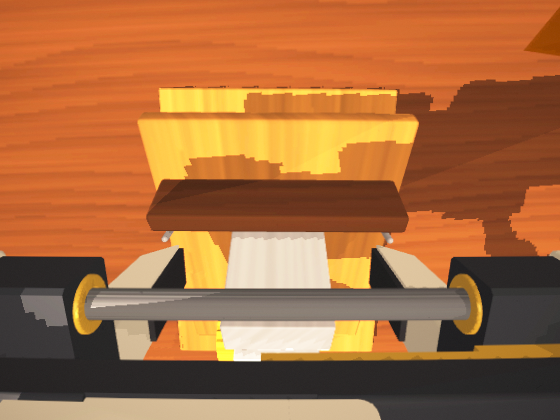

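Call:
step_arm:
  plan:
    - [1,0,0,0,0]
    - [1,0,0,0,0]
    - [1,0,0,0,0]
    - [1,0,0,0,0]
    - [1,0,0,0,0]
    - [1,0,0,0,0]
  grip_force: 25

```text
time: 20.8
tool_pos: [0.6185, 0.1513, 0.112]
tool_rot: [3.142, 0.0, -0.03]
contact_force: [0.5, -0.8, -0.3]
opening: 0.0457
grip_force: 25.0
```

```bash
python3 - <<'E'
from h import *
o,c,L=report((44,53),(35,75)); print(o["opening"]); tops(L,range(26,54,4))
E
```

```text
G [45.32  0.11 50.34] F [ 0.3 -0.8 -0.5] T [ 0.08 -0.   -0.01] yaw -0.03 t 20.8
face yaw,tilt deg [ 0.14 -3.49] x at z=10,40 51.03 49.2 4265
20 161 -23.1 22.0
24 555 -23.4 22.4
28 587 -23.5 22.5
32 614 -23.2 25.0
36 709 -25.0 25.0
40 728 -24.7 24.6
44 746 -23.2 23.0
48 800 -23.3 23.0
52 779 -23.1 23.2
56 21 -22.4 18.9
68 215 -22.2 23.4
72 879 -22.6 23.5
0.045715805355446545
26 [72.5 72.5 72.5 72.5] 1
30 [72.8 73.4 73.8 74.2] 150
34 [73.2 73.8 74.1 74.5] 128
38 [73.5 74.  74.5 74.7] 172
42 [73.6 74.2 74.7 74.9] 181
46 [42.1 72.5 74.3 75. ] 804
50 [23.3 29.  38.9 47.2] 325
```

Call:
step_arm:
  plan:
    - [1,-0.0017,0,-0.0036,0]
    - [1,-0.0034,0,-0.0072,0]
    - [1,0.0,0,-0.0088,0]
    - [1,0.002,0,-0.0097,0]
    - [1,0.0048,0,-0.011,0]
    - [1,0.0048,0,-0.011,0]

```text
time: 21.6
tool_pos: [0.6216, 0.1512, 0.1221]
tool_rot: [3.141, 0.005, -0.03]
contact_force: [-5.8, 1.0, -1.3]
opening: 0.0458
grip_force: 25.0
```

```bash
python3 - <<'E'
from h import *
o,c,L=report((50,62),(42,70)); print(o["opening"]); tops(L,range(34,64,4))
E
```

```text
G [52.48  0.21 58.22] F [-5.8  0.8  1.3] T [ 0.09  0.97 -0.08] yaw -0.03 t 21.6
face yaw,tilt deg [ 0.11 -2.11] x at z=10,40 57.65 56.54 3465
28 342 -24.8 25.0
32 553 -23.3 22.5
36 606 -23.4 22.6
40 640 -24.9 25.0
44 712 -25.0 25.0
48 716 -23.6 24.7
52 736 -23.1 23.0
56 789 -23.0 23.1
60 772 -22.9 23.2
76 228 -22.5 23.4
0.04581525142565686
34 [80.4 80.8 81.  81. ] 15
38 [80.7 81.4 81.8 82.1] 157
42 [80.9 81.7 82.1 82.5] 130
46 [81.2 81.9 82.4 82.5] 169
50 [81.4 82.1 82.6 82.8] 188
54 [36.2 59.9 81.5 82.6] 1850
58 [-87.7  31.1  31.9  37.3] 154
62 [-89.6  30.9  31.8  32.4] 309
```

Call:
step_arm:
  plan:
    - [1,0.0015,0,-0.0006,0]
    - [1,0.0028,0,-0.0013,0]
    - [1,0.0028,0,-0.0013,0]
    - [1,0,0,0,0]
    - [1,-0.004,0,0.0018,0]
    - [1,-0.004,0,0.0018,0]
  grip_force: 18

```text
time: 22.4
tool_pos: [0.6193, 0.1512, 0.1212]
tool_rot: [3.142, -0.0, -0.03]
contact_force: [0.0, 0.6, -2.1]
opening: 0.0457
grip_force: 18.0
```

```bash
python3 - <<'E'
from h import *
o,c,L=report((46,60),(42,70)); tops(L,range(34,64,8))
E
```

```text
G [50.    0.21 58.36] F [-0.9  0.6 -1.9] T [ 0.01 -0.01  0.01] yaw -0.03 t 22.4
face yaw,tilt deg [ 0.06 -1.44] x at z=10,40 54.23 53.48 3424
24 181 -22.9 22.1
28 529 -23.5 22.5
32 543 -23.4 22.5
36 594 -23.3 25.0
40 632 -24.8 25.0
44 688 -24.8 24.9
48 707 -24.7 23.0
52 735 -23.1 23.1
56 782 -23.1 23.1
60 765 -23.0 23.3
64 21 -20.2 14.7
76 180 -22.1 23.4
34 [81.  81.8 82.1 82.3] 142
42 [81.4 82.2 82.7 82.9] 176
50 [50.7 81.7 82.6 83.1] 440
58 [30.2 31.3 31.7 32.3] 122
```

Call:
step_arm:
  plan:
    - [1,-0.0064,0,-0.0136,0]
    - [1,-0.0127,0,-0.0272,0]
    - [1,-0.02,0,-0.0238,0]
    - [1,-0.028,0,-0.02,0]
    - [1,-0.036,0,-0.0163,0]
    - [1,-0.043,0,-0.013,0]
    - [1,-0.0482,0,-0.0106,0]
    - [1,-0.0482,0,-0.0106,0]
    - [1,-0.0482,0,-0.0106,0]

```text
time: 23.58
tool_pos: [0.5714, 0.1527, 0.1319]
tool_rot: [-3.142, -0.001, -0.03]
contact_force: [-0.0, 0.4, -1.1]
opening: 0.0459
grip_force: 18.0
```

```bash
python3 - <<'E'
from h import *
o,c,L=report((9,20),(55,100)); tops(L,range(-20,20,4))
x,y,z=L[...,0],L[...,1],L[...,2]
k=L[(abs(y)<17)&(x>14)&(x<34)&(z>38)&(z<43)]; print("jaw",cv2.minAreaRect(k[:,:2].astype(np.float32)),np.median(k[:,2]))
E
```

```text
G [11.09  0.52 88.29] F [-0.5  0.4 -1. ] T [ 0.03 -0.03  0.02] yaw -0.03 t 23.575
face yaw,tilt deg [ 0.14 -1.51] x at z=10,40 16.18 15.39 5469
0 105 -25.0 25.0
52 382 -23.1 22.7
56 519 -23.1 22.7
60 541 -22.9 22.8
64 565 -22.9 22.8
68 613 -24.1 24.6
72 644 -25.0 25.0
76 704 -24.8 24.8
-20 0 0
-16 0 0
-12 0 0
-8 [11.7 21.3 28.1 29.4] 821
-4 0 0
0 0 0
4 0 0
8 0 0
12 [55.9 79.  84.1 84.8] 432
16 [40.1 55.  73.8 80.4] 15
jaw ((24.08861541748047, -0.03277873992919922), (12.560894966125488, 29.911073684692383), 0.8535879254341125) 39.60053685347076
```

Call:
step_arm:
  plan:
    - [1,0.0021,0,0.0045,0]
    - [1,0.0042,0,0.009,0]
    - [1,0.0063,0,0.0136,0]
    - [1,0.0085,0,0.0181,0]
    - [1,0.0085,0,0.0181,0]

```text
time: 24.25
tool_pos: [0.5795, 0.1524, 0.1131]
tool_rot: [3.141, 0.001, -0.03]
contact_force: [0.4, 0.1, -1.4]
opening: 0.046
grip_force: 18.0
```

```bash
python3 - <<'E'
from h import *
o,c,L=report((9,20),(44,90)); tops(L,range(-8,20,4))
E
```

```text
G [10.46  0.17 67.82] F [-0.2  0.1 -1.5] T [0.01 0.01 0.04] yaw -0.03 t 24.25
face yaw,tilt deg [ 0.15 -1.65] x at z=10,40 15.13 14.27 4647
0 116 -24.9 24.9
32 130 -23.5 22.3
36 395 -23.4 22.4
40 533 -23.5 22.5
44 585 -23.4 22.6
48 606 -23.9 25.0
52 665 -24.9 25.0
56 679 -24.9 24.5
60 732 -23.2 23.1
64 765 -23.2 23.0
68 808 -23.1 23.1
72 256 -22.9 23.1
-8 0 0
-4 0 0
0 0 0
4 0 0
8 0 0
12 [38.  61.1 71.1 73. ] 2494
16 [40.5 40.6 40.9 41. ] 14
```

Call:
step_arm:
  plan:
    - [1,0.0024,0,0.0038,0]
    - [1,0.0044,0,0.008,0]
    - [1,0.0063,0,0.012,0]
    - [1,0.0081,0,0.016,0]
    - [1,0.0098,0,0.0197,0]
    - [1,0.0098,0,0.0197,0]

```text
time: 25.05
tool_pos: [0.5895, 0.1521, 0.0936]
tool_rot: [3.141, 0.0, -0.03]
contact_force: [0.5, 0.5, -0.7]
opening: 0.0458
grip_force: 18.0
```

```bash
python3 - <<'E'
from h import *
o,c,L=report((9,20),(43,68)); tops(L,range(-18,20,4))
E
```

```text
G [11.3  -0.1  45.96] F [ 0.2  0.5 -0.9] T [ 0.03  0.07 -0.03] yaw -0.03 t 25.05
face yaw,tilt deg [ 0.14 -2.06] x at z=10,40 15.62 14.54 1677
0 124 -24.6 25.0
8 43 -23.6 21.5
12 129 -23.6 21.8
16 135 -23.7 22.0
20 140 -23.6 22.3
24 151 -23.4 24.7
28 203 -24.4 25.0
32 236 -24.8 24.9
36 413 -23.6 22.6
40 735 -23.6 22.7
44 785 -23.6 22.8
48 693 -23.0 22.8
64 288 -22.9 23.0
68 775 -22.8 23.3
72 30 -25.0 24.8
-18 0 0
-14 0 0
-10 0 0
-6 [68.5 69.3 69.5 69.8] 107
-2 [68.7 69.5 69.9 70.1] 136
2 [69.1 69.8 70.1 70.5] 169
6 [69.2 69.8 70.3 70.5] 166
10 [69.  70.  70.5 70.8] 194
14 [38.6 45.6 51.7 69.9] 1292
18 [39.8 41.1 41.7 42.3] 248
```

Call:
step_arm:
  plan:
    - [1,0.0013,0,0.0025,0]
    - [1,0.0025,0,0.005,0]
    - [1,0.0036,0,0.0075,0]
    - [1,0.0044,0,0.0091,0]
    - [1,0.0044,0,0.0091,0]

```text
time: 25.72
tool_pos: [0.5934, 0.152, 0.0863]
tool_rot: [3.141, 0.0, -0.03]
contact_force: [-5.8, -1.6, 9.5]
opening: 0.0462
grip_force: 18.0
```

```bash
python3 - <<'E'
from h import *
o,c,L=report((9,20),(43,68)); tops(L,range(-18,20,4))
E
```

```text
G [11.7  -0.14 37.68] F [-1.2 -1.6 11. ] T [-0.15  1.29 -0.04] yaw -0.03 t 25.725
face yaw,tilt deg [-0.04 -8.64] x at z=10,40 21.08 16.55 844
0 156 -24.8 24.9
28 45 -24.9 24.9
32 29 -24.6 24.6
36 24 -23.5 22.8
40 178 -23.3 22.8
56 344 -22.9 23.0
60 769 -22.8 23.1
-18 0 0
-14 0 0
-10 [59.5 60.1 60.2 60.3] 7
-6 [60.5 61.1 61.4 61.6] 57
-2 [60.5 61.3 61.7 62. ] 162
2 [60.9 61.7 62.  62.2] 163
6 [61.  61.7 62.2 62.4] 171
10 [61.  61.8 62.3 62.6] 207
14 [38.9 42.6 61.2 62.3] 778
18 [39.6 41.  41.8 42.2] 264
```

Call:
step_arm:
  plan:
    - [1,0,0,-0.001,0]
    - [-1,0,0,-0.001,0]
    - [-1,0,0,-0.001,0]
    - [-1,0,0,-0.001,0]
    - [-1,0,0,-0.001,0]
    - [-1,0,0,-0.03,0]
    - [-1,-0.02,0,-0.08,0]
    - [-1,-0.05,0,-0.12,0]
    - [-1,-0.05,0,-0.12,0]

```text
time: 26.9
tool_pos: [0.5442, 0.154, 0.2087]
tool_rot: [-3.14, -0.007, -0.03]
contact_force: [0.9, -0.5, -0.2]
opening: 0.0922
grip_force: 0.0
```

```bash
python3 - <<'E'
from h import *; from cell import *
o,c,L=report((9,20),(43,60)); tops(L,range(-20,20,2))
x,y,z=L[...,0],L[...,1],L[...,2]
t=(z>57)&(z<66)&(x<20)&(x>-22)&(abs(y)<30)
for n,a,b in(("a",-17.5,-7.5),("c",-4,13)):
    k=L[t&(x>a)&(x<b)]; A=np.c_[k[:,:2],np.ones(len(k))]; print(n,"y",np.percentile(k[:,1],[1,99]).round(1),"top slope deg x,y",np.degrees(np.linalg.lstsq(A,k[:,2],rcond=None)[0][:2]).round(2))
print(cv2.minAreaRect(L[t][:,:2].astype(np.float32)))
s=(cloud(read_camera("scene"))-O)@R*1000; k=s[(s[...,2]>57)&(s[...,2]<66)&(abs(s[...,0])<25)&(abs(s[...,1])<30)]; print("scene",cv2.minAreaRect(k[:,:2].astype(np.float32)),np.median(k[:,2]))
E
```

```text
G [ 18.81   2.07 169.35] F [ 0.7 -0.5 -0.5] T [-0.03  0.01  0.02] yaw -0.03 t 26.9
face yaw,tilt deg [ 0.23 -2.05] x at z=10,40 14.87 13.8 745
0 59 -24.4 24.6
4 37 -23.5 21.9
8 37 -23.9 21.7
12 40 -23.6 21.6
16 40 -23.4 21.4
20 47 -23.8 22.1
24 55 -23.6 21.9
28 50 -23.2 21.6
32 133 -23.6 22.3
36 165 -23.4 22.0
40 197 -23.0 22.5
44 185 -23.3 22.4
48 196 -23.1 22.2
52 210 -22.8 22.6
56 211 -23.2 22.3
60 229 -22.7 22.3
-20 0 0
-18 [59.6 61.1 61.6 61.7] 30
-16 [60.5 61.5 62.1 62.6] 85
-14 [60.1 61.4 62.2 62.8] 89
-12 [60.2 61.5 62.2 62.5] 82
-10 [59.8 61.4 62.3 62.6] 99
-8 [60.2 61.2 62.  62.6] 91
-6 [60.2 61.3 62.  62.6] 92
-4 [60.5 61.5 62.  62.4] 82
-2 [60.4 61.6 62.3 62.9] 96
0 [60.5 61.6 62.3 63. ] 88
2 [60.9 61.8 62.5 62.7] 100
4 [60.6 61.9 62.4 62.9] 104
6 [60.6 61.7 62.5 63. ] 105
8 [60.5 61.8 62.6 62.9] 99
10 [60.9 62.1 62.6 63.4] 99
12 [34.  51.3 61.1 62.6] 820
14 [34.6 40.4 51.5 59.3] 135
16 [39.6 39.8 39.9 39.9] 3
18 [39.5 40.9 41.8 42.5] 100
a y [-22.2  22.7] top slope deg x,y [ 0.31 -0.91]
c y [-22.7  22.3] top slope deg x,y [-0.86 -0.74]
((-1.620112419128418, -0.11906814575195312), (31.444347381591797, 46.544517517089844), 0.7226954102516174)
scene ((1.4468393325805664, 0.8669013977050781), (46.728023529052734, 32.93404769897461), 88.68750762939453) 60.98503825659443
```

Call:
step_arm:
  plan:
    - [0.2,0.04,0,0,0]
    - [0.2,0.076,0,0,0]
    - [0.2,0.076,0,0.03,0]
    - [0.2,0.076,0,0.05,0]
    - [0.2,0.076,0,0.05,0]
    - [0.2,0.076,0,0.05,0]

```text
time: 27.75
tool_pos: [0.6202, 0.1512, 0.1547]
tool_rot: [3.141, 0.0, -0.03]
contact_force: [-0.2, 0.0, 0.2]
opening: 0.0383
grip_force: 0.0
```

```bash
python3 - <<'E'
from h import *
o,c,P=wrist(); print("TCP",((o["tool_pos"]-O)@R*1000).round(2),o["opening"],o["tool_rot"])
L=(P-O)@R*1000; x,y,z=L[...,0],L[...,1],L[...,2]
k=L[(abs(y)<17)&(x>18)&(x<33)&(z>37)&(z<43)]; print("jaw",cv2.minAreaRect(k[:,:2].astype(np.float32)) if len(k)>20 else 0)
k=L[(z>33.5)&(z<40)&(x>48)&(x<70)&(abs(y)<70)]; print("clip",len(k)); 
for s in(-1,1):
    j=k[k[:,1]*s>0]; print(np.percentile(j,[1,50,99],axis=0).round(1).tolist() if len(j)>5 else 0)
E
```

```text
TCP [56.97  0.34 71.31] 0.03827939167804957 [ 3.14147298e+00  2.41678920e-04 -3.03257951e-02]
jaw ((24.24090576171875, -0.11339187622070312), (29.99921417236328, 12.319458961486816), 89.883056640625)
clip 49
[[55.5, -53.3, 33.5], [56.5, -51.2, 35.5], [66.2, -15.5, 37.1]]
[[55.6, 50.2, 33.6], [57.3, 51.4, 34.4], [58.4, 53.0, 35.4]]
```

Call:
step_arm:
  plan:
    - [0.2,0,0,0.025,0]
    - [0.2,0,0,0.045,0]
    - [0.2,0,0,0.06,0]
    - [0.2,0,0,0.069,0]
    - [0.2,0,0,0.069,0]
    - [0.2,0,0,0.069,0]

```text
time: 28.55
tool_pos: [0.6203, 0.1513, 0.0867]
tool_rot: [-3.141, -0.001, -0.03]
contact_force: [-1.0, 0.6, 0.1]
opening: 0.0364
grip_force: 0.0
```

Call:
step_arm:
  plan:
    - [0.2,-0.0018,0,0.0008,0]
    - [0.2,-0.0036,0,0.0017,0]
    - [0.2,-0.0045,0,0.0021,0]
    - [0.2,-0.0054,0,0.0025,0]
    - [0.2,-0.0054,0,0.0025,0]

```text
time: 29.18
tool_pos: [0.6154, 0.1514, 0.084]
tool_rot: [-3.141, -0.003, -0.03]
contact_force: [5.0, 0.6, 1.6]
opening: 0.0367
grip_force: 2.3
```

```bash
python3 - <<'E'
from h import *
o,c,P=wrist(); print("TCP",((o["tool_pos"]-O)@R*1000).round(2),(o["contact_force"]@R).round(1))
tops((P-O)@R*1000,range(-22,18,4))
E
```

```text
TCP [22.82 -0.44  9.27] [ 5.2  0.8 -0.6]
-22 0 0
-18 0 0
-14 0 0
-10 0 0
-6 0 0
-2 0 0
2 0 0
6 0 0
10 [38.2 43.5 47.1 49.3] 80
14 [39.7 46.9 49.9 50.6] 78
```

Call:
step_arm:
  plan:
    - [0.2,0.003,0,-0.0015,0]
    - [0.2,0.0054,0,-0.0025,0]
    - [0.2,0.0054,0,-0.04,0]
    - [0.2,0.0054,0,-0.09,0]
    - [0.2,-0.02,0,-0.122,0]
    - [0.2,-0.07,0,-0.122,0]
    - [0.2,-0.0706,0,-0.122,0]
    - [0.2,-0.0706,0,-0.122,0]

```text
time: 30.22
tool_pos: [0.5441, 0.1536, 0.2056]
tool_rot: [3.141, -0.0, -0.03]
contact_force: [0.4, 0.4, -0.1]
opening: 0.0369
grip_force: 0.0
```

```bash
python3 - <<'E'
from h import *
o,c,L=report((9,20),(43,60)); tops(L,range(-18,16,4))
E
```

```text
G [ 17.36   1.6  166.63] F [ 0.3  0.4 -0.2] T [ 0.11 -0.07 -0.01] yaw -0.03 t 30.225
face yaw,tilt deg [ 0.19 -0.85] x at z=10,40 13.8 13.35 751
0 63 -25.0 24.6
4 35 -23.8 21.9
8 39 -23.6 21.7
12 36 -23.9 21.6
16 41 -23.7 22.1
20 44 -23.4 21.9
24 49 -23.6 21.7
28 53 -23.4 22.4
32 154 -23.3 22.1
36 180 -23.5 21.9
40 183 -23.2 22.4
44 194 -23.1 22.2
48 193 -23.2 22.6
52 204 -22.9 22.4
56 225 -22.7 22.9
60 204 -23.0 22.8
-18 [60.3 61.1 61.5 61.7] 33
-14 [60.5 61.5 62.2 62.5] 85
-10 [60.2 61.3 62.1 62.5] 97
-6 [60.1 61.5 62.2 62.8] 94
-2 [60.1 61.4 62.  62.7] 93
2 [60.3 61.6 62.2 62.5] 102
6 [60.3 61.7 62.1 62.9] 99
10 [60.2 61.6 62.3 62.8] 105
14 [34.2 41.6 51.3 58.6] 21
```

```bash
python3 -c "
from cell import *; print(hand_in())"
```

```text
the job is handed in; nothing more can be done
None
```

The 10 mm and 20 mm packers (a and c) now stand side by side in the gap. By the wrist camera both are down on the floor, within about 1° of square to the jaws and within about 0.5 mm of centre. I handed the job in at about 30 s without touching the other two packers or the bystanders, and the hand-in returned no verdict.

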